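# Refit the slide gate of the grit hopper

## Robot

A 7-joint arm with a two-finger parallel gripper is mounted at the origin on the work surface. World frame = base frame: x ahead of the robot, y to its left, z up, the work surface at z = 0. Lengths are in m, angles in rad, forces in N, time in s.
With the tool pointing down it reaches from about 0.4 to 0.75 m from the base axis. Payload 19.5 kg.
Tool frame: the origin (TCP) lies on the centre line of the jaws, within the pads' length; the fingertips stand 11 mm ahead of it and the grasp point (between the pads) lies 8 mm behind it (ctrl.tcp_to_tips is the z of the fingertips in the tool frame, in m); z points along the fingers, y is the direction in which the jaws open and shut (so a half turn about z gives the same grasp; the last joint's range is limited). The gripper opens to 85 mm and grips with 20 to 120 N. Pads are 22 mm wide; open, the fingers measure 114 mm over their backs; the gripper's body (76 mm by 85 mm) begins 54 mm behind the grasp point. The pads swing forward as they close: fully open they stand 13 mm farther back than shut.
Start: joints at [1.109, 0.707, -0.028, 1.485, 0.022, 0.951, -0.075], TCP at [0.234, -0.525, 0.242] pointing down, gripper open.
Joint ranges: [-2.71, 2.71], [-0.32, 2.16], [-1.57, 1.52], [0, 2.45], [-1.46, 4.6], [0, 2.02], [-2.83, 2.83]. Speed limits (rad/s): [1.89, 1.89, 2.57, 2.57, 3.01, 3.01, 3.01].

## Interface

Orientations are given as a unit quaternion [x, y, z, w].
In Python, from station import ctrl, get_image, calibration, ticket, cut_out gives the robot as it stands.
- The arm moves only by the tool move_arm, never from a script. Its argument "rows" is a list of rows, each a list of 6 numbers: the shift along the tool's x, y, z scaled (see below), then the turn, a rotation vector about the tool's x, y, z scaled (see below). A call has 1 to 12 rows; each row shifts and turns the commanded pose from where the row before left it, along the tool's axes as they then stand; what a row does not reach is not made up. The controller multiplies each number of a shift by 30 mm and each number of a turn by 0.08 rad. A row lasts 1/8 s, in which the tool goes at most 62.5 mm and 10.7 degrees, less where a joint would pass 70% of its speed; a pose out of reach is approached as far as the arm can. A call with a number of a shift or a turn outside -1 to 1 is refused whole. A call with a gripper value outside its range is refused whole. "claw" is the closure, from 0 (fully open) to 1 (shut), set as the call begins (left out, the last holds). The fingers move at their own pace and stop on an object; "squeeze" is the grip in N (left out, the last holds). Time passes only in rows, so rows that do not move let the fingers close. It gives the time, the measured TCP pose, the force and the opening at its end, in the units of the state.
- ctrl.get_state(): the state, without advancing time (a new reading comes with each control period).
- get_image(name): name is "scene" or "side" or "wrist"; returns the picture (420x560x3 uint8, red, green, blue); there is no depth.
- calibration(name): a dict with "camera_matrix" (3x3 intrinsics, pixels), "world_from_camera" (4x4, takes a point from camera to world coordinates). Camera axes: x right, y up, looking along -z (the intrinsics and any distortion apply to the point x, -y, -z); pixel columns grow to the right and rows downward; lengths in m; the calibration is good to about 2 mm. A picture is of the moment at which its call begins: read the wrist's pose just before it. calibration takes no time and is no camera call; for the wrist camera it gives the pose at the moment of the call.
- ticket.hand_in(): hands the job in, once; it reports no verdict.
Trained networks look in the newest picture that a camera, given by its name, has taken for a name from the list of things; names that differ only in an ending like _2 or _b are one class to them, and where a whole thing is asked for, a point or a joint stands for the part that bears it (a point fixed in the world has none). Each returns a list of dicts, best first, with "conf" (0 to 1); they miss things now and then, are a little off and sometimes report something else, mostly with a low value. They report only what shows in the picture. A call takes as long as a camera call. They do not tell look-alikes from the thing itself.
- cut_out(camera, query): "pixels" (420x560 bool, what is visible of it) and "extent" ([left, top, width, height] in pixels, round what is visible of it).
The state is a dict: "t": time; "joint_positions": joint angles; "qd": joint speeds; "tau": joint torques, N m; "ee_pos": TCP position; "eef_rot": TCP orientation; "contact_force": force on the tool from outside, world axes, zero at the start; "ft_torque": the same for the moment, N m; "finger_gap": finger opening in m.
Only numpy, scipy, OpenCV 4.12 (cv2) and the standard library are available. Lean on these libraries where they do the work, as an engineer would, in place of code of your own. Each camera call takes 0.05 s, during which the arm holds its last target. There are 200 camera calls.

## Task

Put the yellow slide gate back under the green grit hopper: lay it flat in the open mouth of the guide, front end towards the hopper, and let go of it there. Then take it by its upright black tab and push it fully home, until the red spring catch snaps out behind its shoulder, and let go. Leave the other loose things on the bench alone.

Things in the scene. Friction and masses are not known exactly. Their poses are not given: they have to be found in the camera images.
- gate: Loose slide gate: yellow aluminium plate 12 mm thick, 0.38 kg. Origin: underside, centre line, within 10 mm of the centre of mass; +x to its front, z up. Wide part x -60 to +90 mm, 60 mm wide, front corners cut 12 mm at 45 deg; narrow tail 30 mm wide, x -110 to -60; square shoulders at x = -60. Upright tab at the tail's end. Starts flat on a packer, its long edges free to pinch.
- packer: Fixed wooden packer on which the gate lies at first, 150 x 42 x 18 mm high, along the gate and roughly centred under its origin (within 8 mm), so the gate's long edges overhang by about 9 mm. Origin: centre of its underside, on the bench.
- gate_tab (a point): The gate's upright black tab: 12 mm thick along the gate's x, 30 mm wide along its y, standing from 12 to 56 mm over the plate's underside. The point is on its centre line, 38 mm over the underside, 104 mm behind the gate's origin. Axes as the gate's.
- gate_nose (a point): Middle of the gate's front edge, 90 mm ahead of the gate's origin, at mid thickness. Axes as the gate's.
- hopper: Green grit hopper and gate guide, one piece, fixed to the bench. Origin: on the bench under the start of the guide's parallel part; +x is the way the gate is pushed shut, z up. Cover over the guide from x = 55 mm on (underside 26 mm over the bench); hopper box 130 mm wide, x 90 to 190, 152 mm high. Gate origin when home: x = 71 (held by the catch) to 75 mm (against the stop); the tab stays outside the cover.
- guide_mouth (a point): Centre of the guide's floor where its parallel part starts: 10 mm straight above the hopper's origin, same axes. Floor: strip 44 mm wide (fingers fit beside it) from x = -230 to -80 mm, then a 130 mm wide base. Splayed lead-in cheeks, 24 mm over the bench, from about 90 mm apart at x = -55 to 64 mm apart at x = 0; then parallel, 64 mm apart, 26 mm over the bench, to the stop at x = 165 mm.
- catch (a joint): Red spring catch, in m: 0 = sprung out into the guide, up to 0.015 = pressed back. A bolt in the guide's -y cheek (hopper frame), sliding along y. The passing gate presses it aside by its ramp; it rubs on the gate's edge (spring 3.5 to 6.5 N; pushing the gate takes roughly 5 to 15 N) and snaps out behind the gate's shoulder when the gate is home. Holding face at hopper x = 11 mm.
- catch_nose (a point): Top of the red catch's nose; sprung out it is at x = 7, y = -20, z = 26 mm in the hopper's frame, 12 mm inside the guide's cheek.
- bracket_a: Bystander, to be left alone: a steel angle bracket, 70 x 40 x 60 mm.
- bracket_b: Bystander, to be left alone: another steel angle bracket, 70 x 40 x 60 mm.
- jar: Bystander, to be left alone: an amber glass jar with a blue lid, 64 mm across, 90 mm tall.
- hammer: Bystander, to be left alone: a hammer lying down.
- screwdriver: Bystander, to be left alone: a screwdriver lying down.
- clamp_ring: Bystander, to be left alone: a thin steel clamp ring, 70 mm across, 14 mm high.
- tin: Bystander, to be left alone: an open blue tin, 74 mm across, 70 mm tall.
Things that resemble listed ones, but are neither listed nor needed, are in the scene too. Several things have the shape of the gate; the one meant has the colours described above.

How it is judged:
By the outcome, as a careful person would: the job done as asked, in the order asked, and still so for the second after the job is handed in, with the robot touching nothing.
It also fails if it takes over 54 s, if anything falls off the work surface, if the arm or the gripper's body presses on something with over 40 N, if the wrist force passes 120 N, or if a joint passes its speed limit or range.

## Working session

There is one attempt and no reset: what is moved stays moved. The work goes in short steps, Python scripts to look and compute and a tool call to move; the robot and the scene stay as the last step left them, time stands still between calls to the robot, and variables do not carry over. Pictures are saved under pics/ and viewed, about 8 in all and at most 12, crops included, and the job is handed in when it is done.

Besides the shell and the picture viewer there is one more tool, called after "Emit:" by a JSON object that holds its "fn" and its "kwargs". move_arm: Moves the arm, as the interface text tells. Shifts and turns lie within -1 to 1; 1 stands for 30 mm of shift or 0.08 rad of turn. Its arguments: {"type":"object","properties":{"rows":{"type":"array"},"claw":{"type":"number"},"squeeze":{"type":"number"}},"required":["rows"]}

```bash
mkdir -p pics; ls
python3 - <<'E'
from station import ctrl,get_image,calibration,cut_out
import cv2,numpy as np
print(ctrl.get_state())
ims=[]
for n in("scene","side"):
    im=get_image(n);cv2.imwrite(f"pics/{n}0.png",im[:,:,::-1]);ims.append(im)
    c=calibration(n);print(n,c["camera_matrix"],c["world_from_camera"],[k for k in c])
    for q in("gate","hopper","catch","packer"):
        print(q,[(round(d["conf"],2),d["extent"]) for d in cut_out(n,q)])
E
```

```text
pics
{'t': 0.0, 'joint_positions': array([ 1.10933908,  0.7070552 , -0.02759891,  1.48499705,  0.02200642,
        0.95086909, -0.07547659]), 'qd': array([ 0.0004651 , -0.00117257,  0.00121913,  0.00096062,  0.00069379,
       -0.00068814,  0.00020175]), 'tau': array([ 1.89645165e-03, -8.83202291e+01,  1.23549934e+00, -2.36156112e+01,
        1.70180539e-02,  6.76543830e-03, -7.21005063e-05]), 'ee_pos': array([ 0.23422765, -0.52486798,  0.24185552]), 'eef_rot': array([ 9.78054679e-01,  2.08347744e-01, -1.30442334e-04, -4.96155495e-04]), 'contact_force': array([ 0.38664283, -0.01310373,  0.48601187]), 'ft_torque': array([ 0.0284172 ,  0.00231433, -0.02366927]), 'finger_gap': 0.08528848500621865}
scene [[487.68087253   0.         289.04352785]
 [  0.         487.68087253 212.07940803]
 [  0.           0.           1.        ]] [[ 0.75085477 -0.41392863  0.51466514  1.34028668]
 [ 0.66046446  0.47287917 -0.58324265 -0.88825927]
 [-0.0019536   0.77784856  0.62844873  1.05479851]
 [ 0.          0.          0.          1.        ]] ['camera_matrix', 'world_from_camera']
gate [(0.85, [76.8, 274.7, 72.4, 17.5]), (0.67, [148.4, 212.0, 45.6, 33.4]), (0.63, [172.3, 244.1, 70.9, 34.8])]
hopper [(0.65, [264.5, 152.5, 81.2, 113.1])]
catch [(0.41, [308.8, 217.4, 18.0, 8.5]), (0.25, [175.3, 246.8, 67.8, 31.6])]
packer []
side [[432.54789254   0.         273.14240861]
 [  0.         432.54789254 210.74012902]
 [  0.           0.           1.        ]] [[-0.97491729  0.15360097 -0.16106836  0.26257094]
 [-0.22206389 -0.62264544  0.75033345  1.206761  ]
 [ 0.01496346  0.76728053  0.64113703  1.09005781]
 [ 0.          0.          0.          1.        ]] ['camera_matrix', 'world_from_camera']
gate [(0.95, [325.7, 181.2, 47.8, 21.5]), (0.79, [319.0, 152.1, 44.3, 14.8])]
hopper [(0.7, [239.4, 195.1, 53.7, 79.6])]
catch [(0.17, [238.7, 197.0, 48.1, 79.8])]
packer [(0.58, [245.2, 159.5, 11.1, 17.0]), (0.4, [299.5, 182.5, 10.2, 3.3])]
```

Run:
```python
import cv2,numpy as np
a=cv2.imread("pics/scene0.png")[130:330,50:390];b=cv2.imread("pics/side0.png")[90:300,190:490]
a=cv2.resize(a,(800,470),interpolation=cv2.INTER_CUBIC);cv2.imwrite("pics/a.png",a)
b=cv2.resize(b,(800,560),interpolation=cv2.INTER_CUBIC);cv2.imwrite("pics/b.png",b)
```

```text
(no output)
```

View pics/a.png

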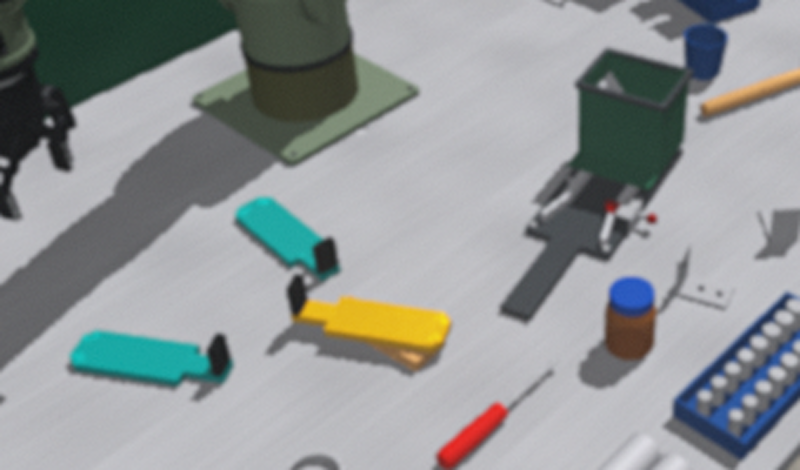

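View pics/b.png

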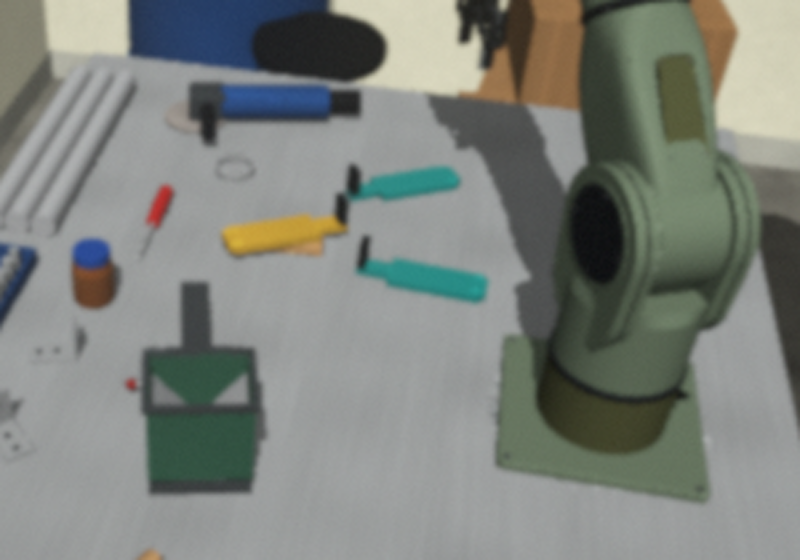

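Candidates for the gate: the yellow plate at scene (207,266), a teal one at (114,283), and a teal one at (171,230). The yellow one with the black tab is the match, and it lies on the wooden packer. The hopper is at scene (305,205), with its strip end near (270,262). I'll fit both poses by silhouette in the two fixed views.

```bash
cat > h.py <<'E'
import cv2,numpy as np
from scipy.optimize import minimize
from scipy.spatial.transform import Rotation as R
def proj(P,c):
    T=np.linalg.inv(c["world_from_camera"]);p=np.asarray(P)@T[:3,:3].T+T[:3,3]
    p=p*[1,-1,-1];q=p@np.array(c["camera_matrix"]).T;return q[:,:2]/q[:,2:]
def prism(poly,z0,z1):return np.array([[x,y,z] for z in(z0,z1) for x,y in poly])/1000
def rect(a,b,w):return [(a,-w/2),(b,-w/2),(b,w/2),(a,w/2)]
GATE=[prism([(-60,-30),(78,-30),(90,-18),(90,18),(78,30),(-60,30)],0,12),prism(rect(-110,-60,30),0,12)]
TAB=[prism(rect(-110,-98,30),12,56)]
HOP=[prism(rect(-230,-80,44),0,10),prism(rect(-80,190,130),0,10),prism(rect(90,190,130),0,152),prism(rect(55,190,110),10,30)]
def place(P,x,y,th,z=0):
    c,s=np.cos(th),np.sin(th);return P@np.array([[c,s,0],[-s,c,0],[0,0,1]])+[x,y,z]
S=4
def sil(parts,pose,z,c):
    m=np.zeros((420*S,560*S),np.uint8)
    for P in parts:
        h=cv2.convexHull((proj(place(P,*pose,z),c)*S+S/2-.5).astype(np.float32))
        cv2.fillConvexPoly(m,np.round(h*16).astype(np.int32),1,shift=4)
    return m
def fit(parts,z,views,x0,occ=None,steps=(.02,.02,.15)):
    big=[(cv2.resize(m.astype(np.float32),None,fx=S,fy=S,interpolation=cv2.INTER_LINEAR)>.5,c) for m,c in views]
    def f(p):
        t=0
        for m,c in big:
            s=sil(parts,p,z,c)>0
            if occ is not None: s&=~(sil(occ,p,z,c)>0); mm=m&~(sil(occ,p,z,c)>0)
            else: mm=m
            t+=1-(s&mm).sum()/max(1,(s|mm).sum())
        return t
    best=None
    for k in(1,.3,.1):
        st=x0 if best is None else best.x
        sim=np.vstack([st]+[np.array(st)+np.eye(3)[i]*steps[i]*k for i in range(3)])
        best=minimize(f,st,method="Nelder-Mead",options=dict(initial_simplex=sim,xatol=1e-4,fatol=1e-5,maxiter=120))
    return best
def ray(uv,z,c):
    M=np.array(c["world_from_camera"]);d=np.linalg.inv(c["camera_matrix"])@[uv[0],uv[1],1]
    d=M[:3,:3]@(d*[1,-1,-1]);o=M[:3,3];return o+d*(z-o[2])/d[2]
def yellow(im):
    h=cv2.cvtColor(im,cv2.COLOR_RGB2HSV);m=cv2.inRange(h,(20,140,80),(32,255,255))
    n,l,s,_=cv2.connectedComponentsWithStats(m);return l==1+np.argmax(s[1:,4])
E
python3 - <<'E'
from h import *
from station import *
V=[];H=[]
for n in("scene","side"):
    im=get_image(n);c=calibration(n);m=yellow(im);V.append((m,c));print(n,m.sum())
    d=cut_out(n,"hopper")
    if d:H.append((d[0]["pixels"],c))
c=V[0][1]
a=ray((188,259),.03,c);b=ray((240,274),.03,c);print("gate tail/nose",a,b)
th=np.arctan2(*(b-a)[1::-1]);x0=[*((a+b)/2)[:2],th]
for v in(V,V[:1],V[1:]):
    r=fit(GATE,.018,v,x0,TAB);print("gate",r.x.round(4),r.fun/len(v))
e=ray((50+515*.425,130+312*.4255),.01,c)
g=ray((50+575*.425,130+235*.4255),.01,c);print("strip",e,g)
th=np.arctan2(*(g-e)[1::-1]);u=np.array([np.cos(th),np.sin(th)]);x0=[*(e[:2]+.23*u),th]
for v in(H,H[:1],H[1:]):
    r=fit(HOP,0,v,x0);print("hop",r.x.round(4),r.fun/len(v))
E
```

```text
scene 951
side 387
gate tail/nose [ 0.42115003 -0.30374433  0.03      ] [ 0.58246147 -0.24438086  0.03      ]
gate [ 0.4889 -0.2797  0.5159] 0.10924917749624624
gate [ 0.4887 -0.2785  0.5042] 0.08325266214908034
gate [ 0.4906 -0.2817  0.5373] 0.12857547436986694
strip [ 0.59969516 -0.14164932  0.01      ] [0.55911842 0.0230492  0.01      ]
hop [0.5387 0.0788 1.831 ] 0.056557627862709625
hop [0.5384 0.082  1.8317] 0.044829638662659876
hop [0.5378 0.0775 1.8284] 0.0512569064077113
```

Emit:
{"fn": "move_arm", "kwargs": {"rows": [[0.92,-0.33,0.1,0,0,0],[0.92,-0.33,0.1,0,0,0],[0.92,-0.33,0.1,0,0,0],[0.92,-0.33,0.1,0,0,0],[0.92,-0.33,0.1,0,0,0],[0.92,-0.33,0.1,0,0,0],[0.92,-0.33,0.1,0,0,0],[0.92,-0.33,0.1,0,0,0],[0.92,-0.33,0.1,0,0,0],[0.92,-0.33,0.1,0,0,0],[0.92,-0.33,0.1,0,0,0],[0.92,-0.33,0.1,0,0,-1]], "claw": 0}}

```text
t: 2.2
ee_pos: [0.4891, -0.2808, 0.2062]
eef_rot: [0.969, 0.248, -0.0, 0.0]
contact_force: [0.0, -0.3, 0.1]
finger_gap: 0.0855
```

```bash
cat >> h.py <<'E'
def togo(s,xyz,yaw):
    "shift (units of 30mm) in tool axes and turn (units of .08) to reach TCP xyz, tool down, tool x at yaw"
    r0=R.from_quat(s["eef_rot"]);r1=R.from_euler("z",yaw)*R.from_euler("x",np.pi)
    print("tcp",s["ee_pos"].round(4),"yaw",round(float(np.arctan2(*r0.as_matrix()[1::-1,0])),4),"F",s["contact_force"].round(1),"gap",round(s["finger_gap"],4),"t",round(s["t"],2))
    print(" shift",(r0.inv().apply(np.array(xyz)-s["ee_pos"])/.03).round(3),"turn",((r0.inv()*r1).as_rotvec()/.08).round(3))
E
python3 - <<'E'
from h import *
from station import *
import time
time.sleep(0)
get_image("scene");s=ctrl.get_state();print(s["qd"].round(3),ctrl.tcp_to_tips)
c=calibration("wrist");im=get_image("wrist");cv2.imwrite("pics/w1.png",im[:,:,::-1])
m=yellow(im);print(m.sum(),c["camera_matrix"][0],c["world_from_camera"].round(3))
r=fit(GATE,.018,[(m,c)],[.4889,-.2797,.5159],TAB);print("gate",r.x.round(4),r.fun)
x,y,t=r.x
v=im.copy()
for P in GATE+TAB:
    h=cv2.convexHull(proj(place(P,x,y,t,.018),c).astype(np.float32)).astype(int);cv2.polylines(v,[h],True,(255,0,0),1)
cv2.imwrite("pics/w1o.png",v[:,:,::-1])
togo(s,(x,y,.1),t)
E
```

```text
[ 0.032 -0.011  0.006  0.025 -0.02  -0.013 -0.011] 0.011
9746 [312.7897747    0.         283.47085797] [[ 0.488  0.832  0.263  0.561]
 [-0.873  0.466  0.147 -0.241]
 [-0.    -0.301  0.954  0.337]
 [ 0.     0.     0.     1.   ]]
gate [ 0.4954 -0.2808  0.5078] 0.010391910748077438
tcp [ 0.4917 -0.2774  0.2057] yaw 0.5104 F [ 3.4  5.5 -1.3] gap 0.0853 t 2.25
 shift [0.044 0.163 3.524] turn [-0.016 -0.026  0.032]
```

View pics/w1o.png

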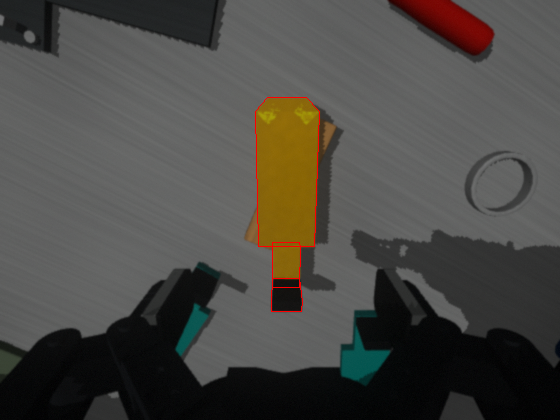

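The overlay matches the yellow gate: nose at (287,98), tab at (286,295). The packer is skewed beneath it, and the teal look-alikes lie behind the tail. I'll lower part way and re-measure at rest.

Emit:
{"fn": "move_arm", "kwargs": {"rows": [[0.04,0.16,0.5,0,0,0],[0,0,1,0,0,0],[0,0,1,0,0,0],[0,0,0.5,0,0,0],[0,0,0,0,0,0],[0,0,0,0,0,0]]}}

```text
t: 3.05
ee_pos: [0.492, -0.2856, 0.1171]
eef_rot: [0.969, 0.247, 0.0, 0.0]
contact_force: [0.3, -0.6, 0.3]
finger_gap: 0.0854
```

```bash
cat > g.py <<'E'
from h import *
from station import *
import sys
z=float(sys.argv[1])
s=ctrl.get_state();c=calibration("wrist");im=get_image("wrist");cv2.imwrite("pics/w2.png",im[:,:,::-1])
m=yellow(im);print(m.sum(),abs(s["qd"]).max())
r=fit(GATE,.018,[(m,c)],[.4954,-.2808,.5078],TAB,(.01,.01,.05));print("gate",r.x.round(4),r.fun)
x,y,t=r.x;togo(s,(x,y,z),t)
E
python3 g.py .023
```

```text
17231 0.007747414868794312
gate [ 0.4953 -0.2806  0.508 ] 0.058791129843383305
tcp [ 0.492  -0.2856  0.1171] yaw 0.4994 F [ 0.3 -0.6  0.3] gap 0.0854 t 3.05
 shift [ 0.177 -0.096  3.136] turn [ 0.012 -0.007 -0.108]
```

Emit:
{"fn": "move_arm", "kwargs": {"rows": [[0.18,-0.1,0.5,0,0,-0.1],[0,0,0.8,0,0,0],[0,0,0.8,0,0,0],[0,0,0.7,0,0,0],[0,0,0.3,0,0,0],[0,0,0,0,0,0],[0,0,0,0,0,0]]}}

```text
t: 3.98
ee_pos: [0.4954, -0.2801, 0.0239]
eef_rot: [0.968, 0.251, 0.0, 0.0]
contact_force: [-0.1, -0.0, 0.6]
finger_gap: 0.0851
```

Run:
```python
from h import *
from station import *
togo(ctrl.get_state(),(.4953,-.2806,.023),.508)
im=get_image("wrist");cv2.imwrite("pics/w3.png",im[:,:,::-1])
```

```text
tcp [ 0.4954 -0.2801  0.0239] yaw 0.5079 F [-0.1 -0.   0.6] gap 0.0851 t 3.98
 shift [-0.011  0.015  0.031] turn [ 0.008 -0.007 -0.001]
```

View pics/w3.png

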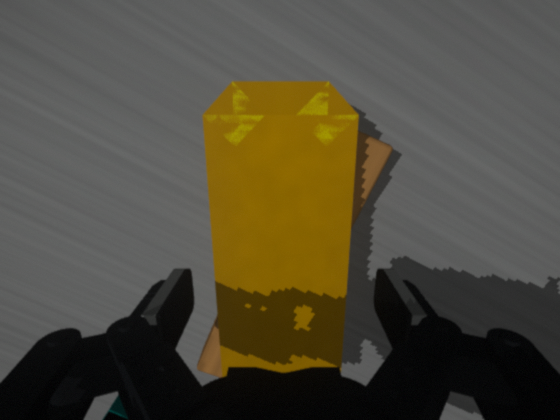

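The plate is centred between the jaws, with the pads clear of the packer corners at (207,350) and (385,160). Closing now.

Emit:
{"fn": "move_arm", "kwargs": {"rows": [[0,0,0,0,0,0],[0,0,0,0,0,0],[0,0,0,0,0,0],[0,0,0,0,0,0],[0,0,0,0,0,0],[0,0,0,0,0,0],[0,0,0,0,0,0],[0,0,0,0,0,0]], "claw": 1, "squeeze": 60}}

```text
t: 5.03
ee_pos: [0.4952, -0.28, 0.0241]
eef_rot: [0.968, 0.251, 0.0, 0.0]
contact_force: [-2.0, 1.8, 12.7]
finger_gap: 0.0587
```

Emit:
{"fn": "move_arm", "kwargs": {"rows": [[0,0,-0.3,0,0,0],[0,0,-0.7,0,0,0],[0,0,-1,0,0,0],[0,0,-1,0,0,0],[0,0,-0.7,0,0,0],[0,0,-0.3,0,0,0],[0,0,0,0,0,0],[0,0,0,0,0,0]]}}

```text
t: 6.02
ee_pos: [0.4947, -0.2798, 0.1425]
eef_rot: [0.968, 0.251, -0.0, -0.0]
contact_force: [-0.4, -0.4, -2.9]
finger_gap: 0.0585
```

Run:
```python
from h import *
from station import *
s=ctrl.get_state();u=np.array([np.cos(1.83),np.sin(1.83)])
p=np.array([.5385,.079])-.16*u
togo(s,(p[0],p[1],.15),1.83);print(s["joint_positions"].round(2))
im=get_image("wrist");cv2.imwrite("pics/w4.png",im[:,:,::-1])
```

```text
tcp [ 0.4947 -0.2798  0.1425] yaw 0.5078 F [-0.4 -0.4 -2.9] gap 0.0585 t 6.03
 shift [ 5.779 -4.573 -0.249] turn [-1.8000e-02 -2.0000e-03 -1.6528e+01]
[ 0.46  0.83  0.01  1.63 -0.01  0.69 -0.6 ]
```

View pics/w4.png

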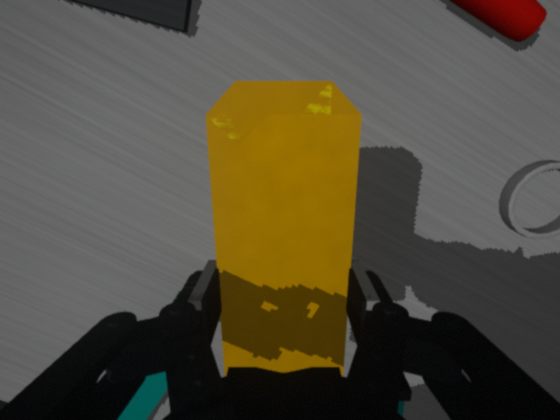

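The gate is held square. Now I'll carry it to in front of the guide and turn it.

Emit:
{"fn": "move_arm", "kwargs": {"rows": [[0.4,-0.3,-0.25,0,0,0],[0.9,-0.7,0,0,0,0],[0.9,-0.7,0,0,0,0],[0.9,-0.7,0,0,0,0],[0.9,-0.7,0,0,0,0],[0.9,-0.7,0,0,0,0],[0.6,-0.5,0,0,0,0],[0.3,-0.27,0,0,0,-0.5],[0,0,0,0,0,-1],[0,0,0,0,0,-1],[0,0,0,0,0,-1],[0,0,0,0,0,-1]]}}

```text
t: 7.58
ee_pos: [0.5803, -0.0758, 0.1509]
eef_rot: [0.907, 0.422, -0.0, 0.0]
contact_force: [-0.2, 0.3, -3.7]
finger_gap: 0.0583
```

Emit:
{"fn": "move_arm", "kwargs": {"rows": [[0,0,0,0,0,-1],[0,0,0,0,0,-1],[0,0,0,0,0,-1],[0,0,0,0,0,-1],[0,0,0,0,0,-1],[0,0,0,0,0,-1],[0,0,0,0,0,-1],[0,0,0,0,0,-1],[0,0,0,0,0,-1],[0,0,0,0,0,-1],[0,0,0,0,0,-1],[0,0,0,0,0,-1]]}}

```text
t: 9.07
ee_pos: [0.5803, -0.0759, 0.1509]
eef_rot: [0.609, 0.793, -0.0, 0.0]
contact_force: [0.2, 0.6, -3.8]
finger_gap: 0.0586
```

Emit:
{"fn": "move_arm", "kwargs": {"rows": [[0,0,0,0,0,0],[0,0,0,0,0,0],[0,0,0,0,0,0]]}}

```text
t: 9.45
ee_pos: [0.5804, -0.0756, 0.1508]
eef_rot: [0.611, 0.792, -0.0, -0.0]
contact_force: [0.9, 0.4, -3.3]
finger_gap: 0.0585
```

Run:
```python
from h import *
from station import *
s=ctrl.get_state();h=(.5385,.079,1.83);u=np.array([np.cos(h[2]),np.sin(h[2])])
p=np.array(h[:2])-.16*u
togo(s,(p[0],p[1],.15),h[2]);print(s["joint_positions"].round(2))
c=calibration("wrist");im=get_image("wrist");v=im.copy()
for P in HOP[:2]+[prism([(0,-32),(55,-32),(55,32),(0,32)],26,26),prism([(-55,-45),(0,-32),(0,32),(-55,45)],24,24)]:
    q=cv2.convexHull(proj(place(P,*h),c).astype(np.float32)).astype(int);cv2.polylines(v,[q],True,(255,0,0),1)
q=proj(place(np.array([[.007,-.02,.026]]),*h),c)[0].astype(int);cv2.circle(v,tuple(int(a) for a in q),4,(0,255,255),1)
cv2.imwrite("pics/w5.png",cv2.resize(v,(784,588))[:,:,::-1]);cv2.imwrite("pics/w5r.png",im[:,:,::-1])
for q in("hopper","catch"):print(q,[(round(d["conf"],2),d["extent"]) for d in cut_out("wrist",q)])
```

```text
tcp [ 0.5804 -0.0756  0.1508] yaw 1.827 F [ 0.9  0.4 -3.3] gap 0.0585 t 9.45
 shift [ 0.004 -0.029  0.028] turn [-0.001  0.    -0.037]
[ 0.23  0.85 -0.31  1.55  0.33  0.8   0.04]
hopper [(0.83, [195.0, 0.7, 184.8, 109.9])]
catch []
```

View pics/w5.png

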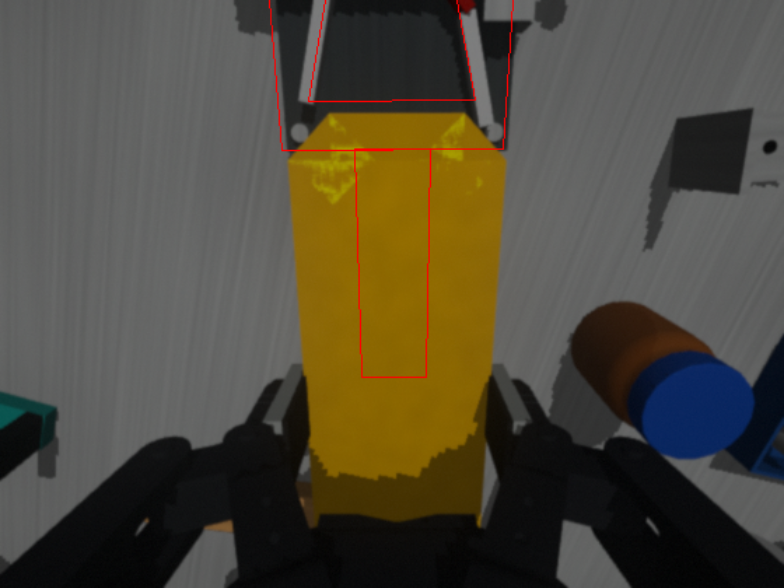

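The overlay agrees with the guide to about 2 mm. The cheek posts at (300,132) and (494,132) are centred on the gate, whose nose is at (397,113). The red catch is at (465,3), on the -y side as described. Moving forward and lowering.

Emit:
{"fn": "move_arm", "kwargs": {"rows": [[0.5,0,0,0,0,0],[0.83,0,0.3,0,0,0],[0,0,0.9,0,0,0],[0,0,0.9,0,0,0],[0,0,0.9,0,0,0],[0,0,0.6,0,0,0],[0,0,0.3,0,0,0],[0,0,0,0,0,0],[0,0,0.2,0,0,0],[0,0,0.1,0,0,0],[0,0,0,0,0,0],[0,0,0,0,0,0]]}}

```text
t: 11.1
ee_pos: [0.5704, -0.037, 0.025]
eef_rot: [0.611, 0.792, 0.0, 0.0]
contact_force: [0.7, 0.2, -2.9]
finger_gap: 0.0581
```

Run:
```python
from h import *
from station import *
s=ctrl.get_state();h=(.5385,.079,1.827);u=np.array([np.cos(h[2]),np.sin(h[2])])
p=np.array(h[:2])-.12*u
togo(s,(p[0],p[1],.0161),h[2])
im=get_image("wrist");a=im
cv2.imwrite("pics/w6.png",cv2.resize(a,(784,588))[:,:,::-1])
```

```text
tcp [ 0.5704 -0.037   0.025 ] yaw 1.8278 F [ 0.7  0.2 -2.9] gap 0.0581 t 11.1
 shift [ 0.009 -0.047  0.295] turn [ 0.002 -0.001  0.009]
```

View pics/w6.png

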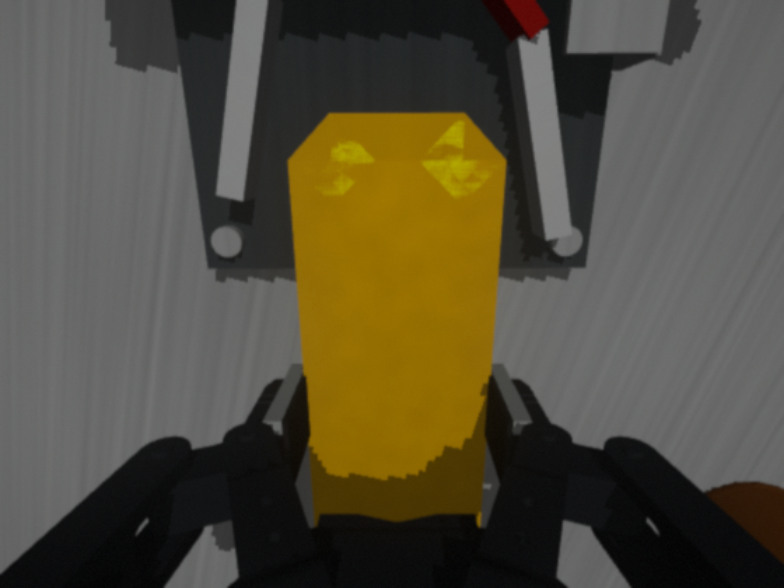

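The gate is centred: base edges at 208 and 586, gate at 290 and 505. Lowering the last 9 mm.

Emit:
{"fn": "move_arm", "kwargs": {"rows": [[0,0,0.15,0,0,0],[0,0,0.1,0,0,0],[0,0,0.03,0,0,0],[0,0,0,0,0,0],[0,0,0,0,0,0]]}}

```text
t: 11.78
ee_pos: [0.5703, -0.037, 0.0164]
eef_rot: [0.611, 0.792, 0.0, -0.0]
contact_force: [-0.1, 0.1, -3.6]
finger_gap: 0.0585
```

Emit:
{"fn": "move_arm", "kwargs": {"rows": [[0,0,0.03,0,0,0],[0,0,0.03,0,0,0],[0,0,0,0,0,0]]}}

```text
t: 12.15
ee_pos: [0.5704, -0.037, 0.016]
eef_rot: [0.611, 0.792, 0.0, 0.0]
contact_force: [-9.0, 0.8, 30.3]
finger_gap: 0.0582
```

Emit:
{"fn": "move_arm", "kwargs": {"rows": [[0,0,-0.04,0,0,0],[0,0,0,0,0,0]]}}

```text
t: 12.4
ee_pos: [0.5704, -0.037, 0.0161]
eef_rot: [0.611, 0.792, 0.0, 0.0]
contact_force: [-2.1, -0.6, 7.7]
finger_gap: 0.0585
```

Emit:
{"fn": "move_arm", "kwargs": {"rows": [[0,0,0,0,0,0],[0,0,0,0,0,0],[0,0,0,0,0,0],[0,0,0,0,0,0],[0,0,0,0,0,0],[0,0,0,0,0,0]], "claw": 0}}

```text
t: 13.15
ee_pos: [0.5702, -0.037, 0.0158]
eef_rot: [0.611, 0.792, 0.0, -0.0]
contact_force: [-0.2, 0.9, 1.2]
finger_gap: 0.0856
```

Emit:
{"fn": "move_arm", "kwargs": {"rows": [[0,0,-0.3,0,0,0],[0,0,-0.7,0,0,0],[0,0,-1,0,0,0],[0,0,-1,0,0,0],[-0.3,0,-0.7,0,0,0],[-0.7,0,-0.3,0,0,0],[-1,0,0,0,0,0],[-0.9,0,0,0,0,0],[-0.5,0,0,0,0,0],[0,0,0,0,0,0],[0,0,0,0,0,0]]}}

```text
t: 14.52
ee_pos: [0.5961, -0.1344, 0.1359]
eef_rot: [0.61, 0.792, 0.0, -0.0]
contact_force: [0.9, 0.3, -0.2]
finger_gap: 0.0854
```

```bash
cat > m.py <<'E'
from h import *
from station import *
import sys
x0=[float(a) for a in sys.argv[2:5]]
s=ctrl.get_state();c=calibration("wrist");im=get_image("wrist");m=yellow(im);print(m.sum())
r=fit(GATE,.010,[(m,c)],x0,TAB,(.01,.01,.05));print("gate",r.x.round(4),r.fun)
x,y,t=r.x;u=np.array([np.cos(t),np.sin(t)]);p=np.array([x,y])-.104*u
togo(s,(*p,.05),t)
v=im.copy()
for P in GATE+TAB:
    q=cv2.convexHull(proj(place(P,x,y,t,.010),c).astype(np.float32)).astype(int);cv2.polylines(v,[q],True,(255,0,0),1)
cv2.imwrite(sys.argv[1],cv2.resize(v,(784,588))[:,:,::-1])
E
python3 m.py pics/w7.png .5704 -.037 1.8278
```

```text
15265
gate [ 0.5723 -0.0395  1.8291] 0.00767880202541138
tcp [ 0.5961 -0.1344  0.1359] yaw 1.8289 F [ 0.9  0.3 -0.2] gap 0.0854 t 14.53
 shift [-0.209  0.041  2.864] turn [ 0.001 -0.01  -0.002]
```

View pics/w7.png

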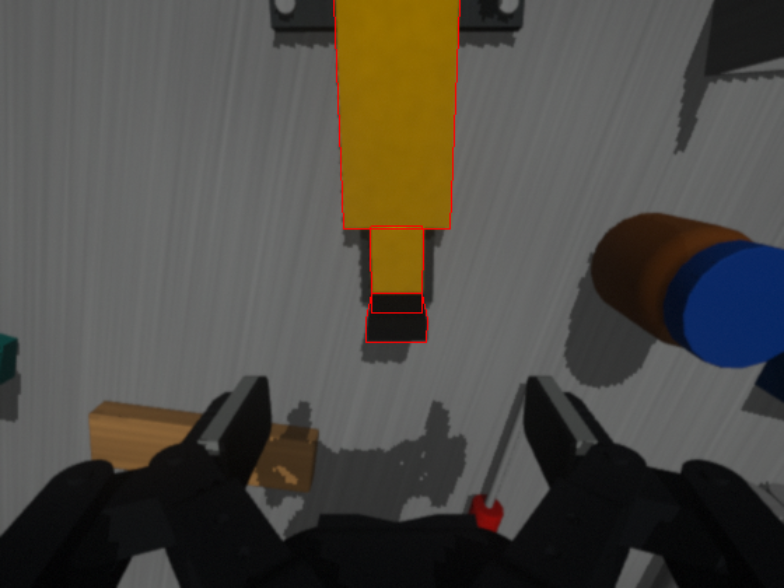

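The gate lies flat and aligned on the strip. The tab is at (397,318), and the jar and screwdriver are clear to the right. Lowering onto the tab.

Emit:
{"fn": "move_arm", "kwargs": {"rows": [[-0.21,0.04,0.4,0,0,0],[0,0,0.8,0,0,0],[0,0,0.9,0,0,0],[0,0,0.6,0,0,0],[0,0,0.3,0,0,0],[0,0,0,0,0,0],[0,0,0,0,0,0]]}}

```text
t: 15.45
ee_pos: [0.5993, -0.1415, 0.0465]
eef_rot: [0.611, 0.792, 0.0, 0.0]
contact_force: [-0.3, -0.6, -0.3]
finger_gap: 0.0854
```

Emit:
{"fn": "move_arm", "kwargs": {"rows": [[0,0,0,0,0,0],[0,0,0,0,0,0],[0,0,0,0,0,0],[0,0,0,0,0,0],[0,0,0,0,0,0],[0,0,0,0,0,0],[0,0,0,0,0,0],[0,0,0,0,0,0]], "claw": 1, "squeeze": 80}}

```text
t: 16.45
ee_pos: [0.5991, -0.1415, 0.0462]
eef_rot: [0.611, 0.792, 0.0, 0.0]
contact_force: [-1.8, 0.6, 5.9]
finger_gap: 0.0291
```

Run:
```python
from h import *
from station import *
h=(.5385,.079,1.829);u=np.array([np.cos(h[2]),np.sin(h[2])]);n=np.array([-u[1],u[0]])
s=ctrl.get_state();d=s["ee_pos"][:2]-h[:2];print("in hopper frame",d@u,d@n)
d=np.array([.5723,-.0395])-h[:2];print("gate",d@u,d@n)
togo(s,(*s["ee_pos"][:2],.045),1.829)
```

```text
in hopper frame -0.22864606140309035 -0.00224359258883243
gate -0.12320238448053311 -0.0024212513935764797
tcp [ 0.5991 -0.1415  0.0462] yaw 1.8278 F [-1.8  0.6  5.9] gap 0.0291 t 16.45
 shift [ 0.    -0.     0.039] turn [ 0.003  0.002 -0.015]
```

Emit:
{"fn": "move_arm", "kwargs": {"rows": [[0.2,0,0,0,0,0],[0.3,0,0,0,0,0],[0.3,0,0,0,0,0],[0.3,0,0,0,0,0],[0.3,0,0,0,0,0],[0.3,0,0,0,0,0],[0.3,0,0,0,0,0]]}}

```text
t: 17.32
ee_pos: [0.5836, -0.0875, 0.0462]
eef_rot: [0.612, 0.791, -0.002, 0.002]
contact_force: [-3.7, -6.4, 4.1]
finger_gap: 0.0285
```

Emit:
{"fn": "move_arm", "kwargs": {"rows": [[0.3,0,0,0,0,0],[0.3,0,0,0,0,0],[0.3,0,0,0,0,0],[0.3,0,0,0,0,0],[0.3,0,0,0,0,0],[0,0,0,0,0,0]]}}

```text
t: 18.08
ee_pos: [0.5718, -0.0405, 0.0462]
eef_rot: [0.611, 0.792, -0.001, 0.0]
contact_force: [-4.9, -3.8, 9.5]
finger_gap: 0.0286
```

```bash
python3 m.py pics/w8.png .554 .030 1.828
python3 - <<'E'
from station import *
import cv2
cv2.imwrite("pics/s8.png",get_image("scene")[150:280,200:360,::-1])
E
```

```text
27001
gate [0.5447 0.0618 1.8403] 0.006727167996446681
tcp [ 0.5718 -0.0405  0.0462] yaw 1.8282 F [-4.9 -3.8  9.5] gap 0.0286 t 18.07
 shift [ 0.061  0.035 -0.128] turn [-0.016  0.016 -0.151]
```

View pics/w8.png

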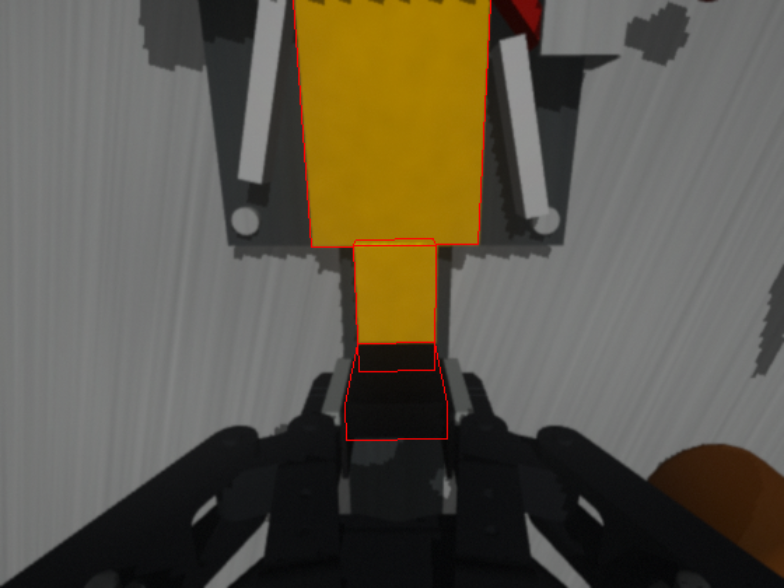

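The gate is in the guide, pressing the red catch aside at (520,20). About 90 mm remain.

Emit:
{"fn": "move_arm", "kwargs": {"rows": [[0.25,0,0,0,0,0],[0.3,0,0,0,0,0],[0.3,0,0,0,0,0],[0.3,0,0,0,0,0],[0.3,0,0,0,0,0],[0.3,0,0,0,0,0],[0.3,0,0,0,0,0],[0.3,0,0,0,0,0],[0,0,0,0,0,0]]}}

```text
t: 19.3
ee_pos: [0.5539, 0.0275, 0.0462]
eef_rot: [0.611, 0.792, -0.001, 0.0]
contact_force: [-5.1, -4.9, 10.0]
finger_gap: 0.0289
```

```bash
cat > k.py <<'E'
from h import *
from station import *
s=ctrl.get_state();u=np.array([-.255,.967]);n=np.array([-u[1],u[0]]);d=s["ee_pos"][:2]-[.5385,.079]
print("tab at",d@u*1000,"F along",s["contact_force"][:2]@u,"lat",s["contact_force"][:2]@n,s["contact_force"][2],s["ft_torque"].round(2))
E
python3 k.py
```

```text
tab at -53.67992385945437 F along -3.4932762403728077 lat 6.156437603183132 10.006506958048089 [-0.89  1.08  0.06]
```

Emit:
{"fn": "move_arm", "kwargs": {"rows": [[0.25,0,0,0,0,0],[0.2,0,0,0,0,0],[0.1,0,0,0,0,0],[0.1,0,0,0,0,0],[0,0,0,0,0,0],[0,0,0,0,0,0]]}}

```text
t: 20.05
ee_pos: [0.5494, 0.046, 0.0462]
eef_rot: [0.611, 0.792, -0.001, 0.0]
contact_force: [-1.8, -7.3, 8.3]
finger_gap: 0.0285
```

```bash
python3 k.py
```

```text
tab at -34.68852036301796 F along -6.636749093509986 lat 3.577599807607754 8.321296377732146 [-1.33  0.21  0.01]
```

Emit:
{"fn": "move_arm", "kwargs": {"rows": [[0.05,0,0,0,0,0],[0.05,0,0,0,0,0],[0,0,0,0,0,0]]}}

```text
t: 20.42
ee_pos: [0.549, 0.0494, 0.0462]
eef_rot: [0.611, 0.792, -0.0, 0.001]
contact_force: [0.9, -4.7, 5.5]
finger_gap: 0.0287
```

```bash
python3 k.py;python3 m.py pics/w9.png .5205 .147 1.828
```

```text
tab at -31.320245063505684 F along -4.769516212013197 lat 0.3783726789129346 5.483611388626658 [-0.88 -0.14  0.01]
14722
gate [0.5227 0.1519 1.832 ] 0.4563084242412979
tcp [0.549  0.0494 0.0462] yaw 1.8272 F [ 0.9 -4.7  5.5] gap 0.0287 t 20.43
 shift [ 0.062  0.035 -0.128] turn [ 0.006  0.013 -0.06 ]
```

View pics/w9.png

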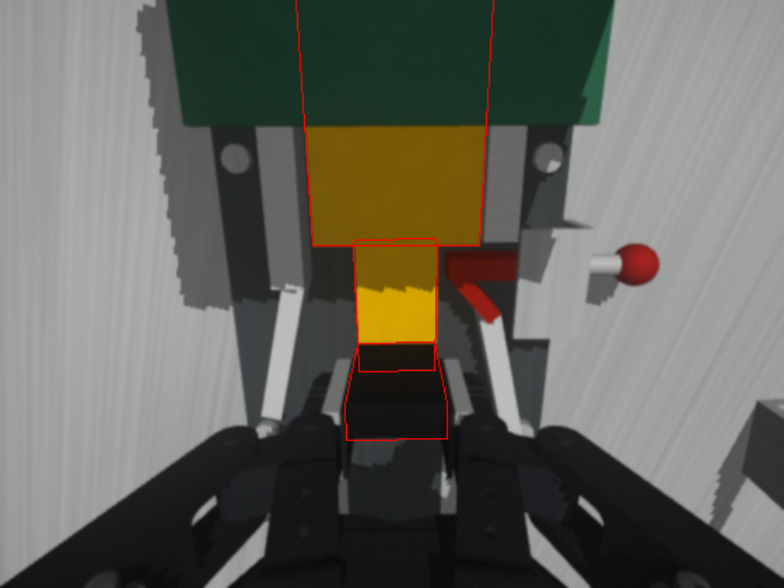

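The catch has snapped out: its nose at (447,265) is behind the shoulder at row 245, and the side force has dropped to about 0. Releasing and withdrawing upward.

Emit:
{"fn": "move_arm", "kwargs": {"rows": [[0,0,0,0,0,0],[0,0,0,0,0,0],[0,0,0,0,0,0],[0,0,0,0,0,0],[0,0,0,0,0,0],[0,0,0,0,0,0]], "claw": 0}}

```text
t: 21.22
ee_pos: [0.5486, 0.0501, 0.0458]
eef_rot: [0.611, 0.792, 0.0, -0.0]
contact_force: [-0.1, -0.2, 0.8]
finger_gap: 0.0851
```

Emit:
{"fn": "move_arm", "kwargs": {"rows": [[0,0,-0.3,0,0,0],[0,0,-0.7,0,0,0],[0,0,-1,0,0,0],[0,0,-1,0,0,0],[-0.5,0,-0.5,0,0,0],[-0.7,0,-0.2,0,0,0],[-0.3,0,0,0,0,0],[0,0,0,0,0,0],[0,0,0,0,0,0]]}}

```text
t: 22.35
ee_pos: [0.5598, 0.0074, 0.1566]
eef_rot: [0.61, 0.792, 0.0, -0.0]
contact_force: [0.4, -0.4, 0.3]
finger_gap: 0.0852
```

```bash
python3 m.py pics/w10.png .5207 .1475 1.829
python3 - <<'E'
from station import *
import cv2
a=cv2.imread("pics/w10.png")
b=get_image("scene")[:,:,::-1][130:330,50:390]
cv2.imwrite("pics/f.png",cv2.hconcat([cv2.resize(a,(400,300)),cv2.resize(b,(400,300))]))
E
```

```text
5999
gate [0.5217 0.1529 1.8438] 0.3605066953271281
tcp [0.5598 0.0074 0.1566] yaw 1.8287 F [ 0.4 -0.4  0.3] gap 0.0852 t 22.35
 shift [1.545 0.062 3.555] turn [-0.004 -0.008 -0.188]
```

View pics/f.png

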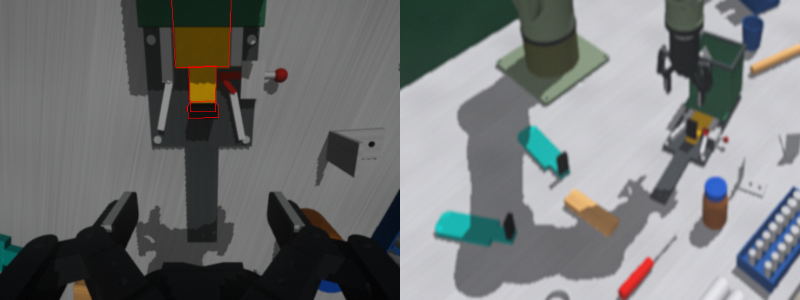

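The gate is home, the catch at (225,78) is out behind the shoulder, and the arm is clear. The bystanders look unmoved.

```bash
python3 -c "
from station import ticket;print(ticket.hand_in())"
```

```text
the job is handed in; nothing more can be done
None
```

The yellow gate is back under the hopper and pushed home with the red catch snapped out behind its shoulder. The job was handed in at about 22.4 s on the robot's clock.

I lifted the gate off the packer by its long edges and laid it flat in the guide mouth, nose towards the hopper. I let go there, then gripped the black tab and pushed.

**Last checks:**
- **Catch:** the wrist picture shows its nose out behind the shoulder. The sideways force on the gripper fell to about 0.4 N as it snapped.
- **Gate position:** from the tool reading it stands at about 74 mm in the hopper frame, within the 71–75 mm asked. That reading shares the roughly 2 mm uncertainty of the hopper fit.
- **Gate shape fit:** the last fits matched poorly (36–46 % mismatch against under 1 % earlier) because the hopper hides the front of the gate. I relied on the visible shoulder and catch instead.
- **Forces and surroundings:** the highest force I read was about 30 N at the wrist, briefly, when the gate touched the guide floor. The final pictures show the arm clear, and the other things in view look unmoved.

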